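# Right the fallen crucible and nest the graded set

### The job

Put the graded crucibles away: tip the fallen clay crucible up onto its foot, without lifting it off the bench while it is on its side, and let it stand there by itself for a moment. Then set it down gently inside the large dark crucible, and after that set the small brass one down gently inside the clay one, each fully home and upright. Leave the large crucible standing where it is and leave the other things on the bench alone.

Things in the scene. Friction and masses are not known exactly. Their poses are not given: they have to be found in the camera images.
- large: Large crucible, dark grey graphite, standing upright. Open tapered round pot: height 110, outer diameter 96 at the foot and 124 at the rim, wall 6, floor 28 thick (inner floor 28 above the foot). About 1.1 kg. Origin: centre of the underside of its foot; z points from foot to mouth.
- middle: Middle crucible, reddish fired clay, lying on its side at the start, mouth roughly towards the robot. Open tapered round pot: height 105, outer diameter 80 at the foot, 107 at the rim, wall 5, floor 28 thick, 0.4 kg. Origin: centre of the underside of its foot (40 above the bench while it lies); z points from foot to mouth. Home in the large one its rim is 23 above that one's rim.
- small: Small crucible, brass, standing upright. Open tapered round pot: height 100, outer diameter 66 at the foot and 91 at the rim, wall 5, floor 28 thick. About 0.3 kg. Origin: centre of the underside of its foot; z points from foot to mouth. Fully home in the middle one its rim stands 23 above the middle one's rim.
- pattern: Bystander: aluminium dome pattern, diameter 100, height 54. Origin: centre of its underside.
- corebox: Bystander: wooden block 50 x 110 x 50 with a red print on top (62 high in all). Origin: centre of its underside.
- wedge: Bystander: pale wooden block 60 x 30 x 20 lying on the near part of the bench. Origin: centre of its underside.
- weight: Bystander: steel disc, diameter 52, height 22, on the near part of the bench. Origin: centre of its underside.
- brush: Bystander: brush, 220 long, lying on the left. Origin: about its middle, underside.
- trowel: Bystander: flat trowel, 240 long, lying on the right. Origin: about its middle, underside.
- tin: Bystander: green can, diameter 70, height 90, on the left towards the back. Origin: centre of its underside.
Not all that is in view belongs to the job. Leave any purple look-alike of the middle alone.

How it is judged:
By the outcome, as a careful person would: the job done as asked, in the order asked, and still so for the second after the job is handed in, with the robot touching nothing.
It also fails if it takes over 72 s, if anything falls off the work surface, if the arm or the gripper's body presses on something with over 40 N, if the wrist force passes 120 N, or if a joint passes its speed limit or range.

### The arm

A 6-joint arm with a two-finger parallel gripper is mounted at the origin on the work surface. World frame = base frame: x ahead of the robot, y to its left, z up, the work surface at z = 0. Lengths are in m, angles in rad, forces in N, time in s.
With the tool pointing down it reaches from about 0.275 to 1 m from the base axis. Payload 8.4 kg.
Tool frame: the origin (TCP) lies on the centre line of the jaws, within the pads' length; the fingertips stand 17 mm ahead of it and the grasp point (between the pads) lies 2 mm behind it (bot.tcp_to_tips is the z of the fingertips in the tool frame, in m); z points along the fingers, y is the line along which they close (so a half turn about z gives the same grasp; the last joint's range is limited). The gripper opens to 85 mm and grips with 20 to 120 N. Pads are 22 mm wide; open, the fingers measure 114 mm over their backs; the gripper's body (76 mm by 85 mm) begins 54 mm behind the grasp point. The pads swing forward as they close: fully open they stand 13 mm farther back than shut.
Start: joints at [1.301, 0.353, 1.633, -0, 1.155, -0.002], TCP at [0.165, 0.603, 0.248] pointing down, gripper open.
Joint ranges: [-2.63, 2.63], [-0.92, 2.1], [0.06, 2.66], [-1.3, 4.44], [0, 2.69], [-3.02, 3.02]. Speed limits (rad/s): [2.22, 2.22, 2.79, 3.14, 3.14, 3.14].

### API

Orientations are given as a unit quaternion [x, y, z, w].
In Python, from workcell import bot, hand, kinematics, get_obs, vision, hand_in gives the robot as it stands. The module is installed in compiled form; this text tells all that it offers. Calls block until the motion is done:
- bot.reach(position, orientation): joint-space move of the TCP to a pose.
- bot.servo_line(position, ori=None, velocity=0.15): straight line of the TCP; ori=None keeps the orientation; velocity is the mean speed in m/s.
- bot.goto_joints(angles): joint-space move.
- hand.move_gripper(opening, strength=None): finger opening in m; strength is the grip in N (None keeps the last); returns when the fingers have stopped.
- bot.dwell(seconds).
- kinematics.solve_ik(position, orientation): joint angles nearest the present ones, or None.
- get_obs(): the state.
- vision.read_camera(name): name is "side" or "top" or "wrist"; returns a dict with "frame" (400x640x3 uint8, red, green, blue), "intrinsics" (3x3 intrinsics, pixels), "view" (4x4, takes a point from world to camera coordinates). Camera axes: x right, y down, z forward; pixel columns grow to the right and rows downward; lengths in m; the calibration is good to about 2 mm. A picture is of the moment at which its call begins. There is no depth.
A pose or a line that the arm cannot do raises bot.IKError and nothing moves.
- hand_in(): hands the job in; it is judged then, once.
The state is a dict: "time_s": time; "joint_pos": joint angles; "joint_vel": joint speeds; "joint_efforts": joint torques, N m; "position": TCP position; "orientation": TCP orientation; "wrist_force": force on the tool from outside, world axes, zero at the start; "ft_torque": the same for the moment, N m; "gripper_width": finger opening in m; "grip_force": force on a finger pad.
Only numpy, scipy, OpenCV 4.12 (cv2) and the standard library are available. Lean on these libraries where they do the work, as an engineer would, in place of code of your own. Each camera call takes 0.05 s, during which the arm holds its last target. There are 200 camera calls.

## Working session

There is one attempt and no reset: what is moved stays moved. The work goes in short steps, each a Python script; the robot and the scene stay as the last script left them, time stands still between calls to the robot, and variables do not carry over. Pictures are saved under pics/ and viewed, at most 12 in all, crops included, and the job is handed in when it is done.

```bash
mkdir -p pics; python3 - <<'E'
from workcell import vision,get_obs
import cv2,numpy as np,pickle
d={}
for n in("top","side"):
    c=vision.read_camera(n);d[n]=c
    cv2.imwrite(f"pics/{n}0.png",c["frame"][:,:,::-1])
    V=np.array(c["view"]);print(n,np.round(c["intrinsics"],1).tolist(),np.round(V,3).tolist(),np.round(-V[:3,:3].T@V[:3,3],3))
pickle.dump(d,open("c0.pkl","wb"));print(get_obs()["time_s"],get_obs()["orientation"])
E
```

```text
top [[388.7, 0.0, 326.7], [0.0, 388.7, 201.0], [0.0, 0.0, 1.0]] [[0.012, -0.999, 0.037, -0.028], [-0.992, -0.016, -0.125, 0.513], [0.125, -0.035, -0.991, 1.049], [0.0, 0.0, 0.0, 1.0]] [0.378 0.017 1.105]
side [[445.2, 0.0, 318.5], [0.0, 445.2, 198.2], [0.0, 0.0, 1.0]] [[0.948, -0.319, -0.003, -0.473], [-0.17, -0.496, -0.852, 0.134], [0.271, 0.808, -0.524, 1.195], [0.0, 0.0, 0.0, 1.0]] [ 0.148 -1.05   0.739]
0.1 [ 1.33496806e-01  9.91049036e-01 -6.35486999e-04 -8.07601140e-05]
```

View pics/top0.png

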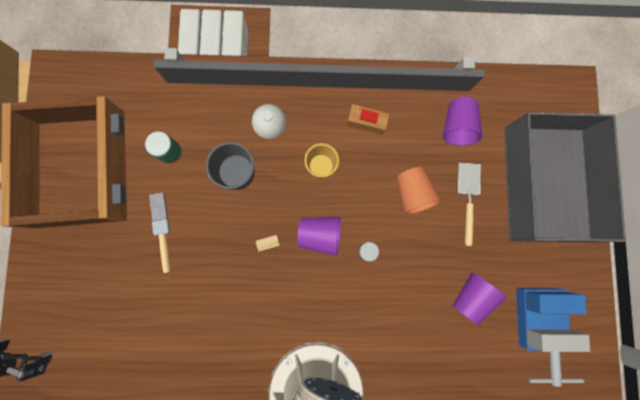

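View pics/side0.png

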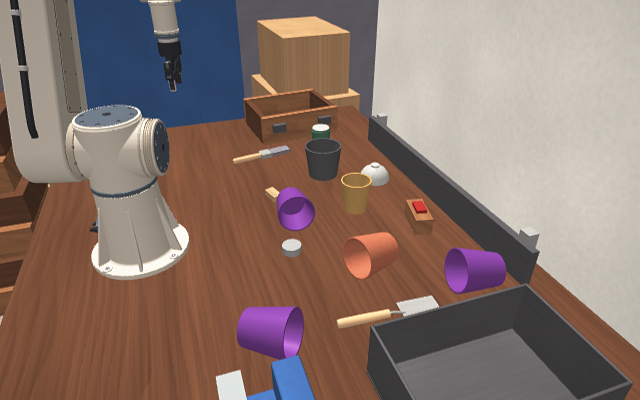

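Top view: the clay pot lies at about (417,190) with its mouth to the lower right. Large is at (230,166) and small at (321,160). The three purple pots are decoys. The side view agrees: clay at (370,254), small at (356,193), large at (322,159).

```bash
cat > h.py <<'E'
import cv2,numpy as np
from scipy.spatial.transform import Rotation as R
def ray(c,uv,z):
    V=np.array(c["view"]);K=np.array(c["intrinsics"]);o=-V[:3,:3].T@V[:3,3]
    d=V[:3,:3].T@np.linalg.inv(K)@[uv[0],uv[1],1]
    return o+d*(z-o[2])/d[2]
def proj(c,p):
    V=np.array(c["view"]);q=np.array(c["intrinsics"])@(V[:3,:3]@p+V[:3,3]);return q[:2]/q[2]
def blob(c,lo,hi,roi=None):
    h=cv2.cvtColor(c["frame"],cv2.COLOR_RGB2HSV);m=cv2.inRange(h,lo,hi)
    if roi is not None:
        k=np.zeros_like(m);x0,y0,x1,y1=roi;k[y0:y1,x0:x1]=255;m&=k
    m=cv2.morphologyEx(m,cv2.MORPH_CLOSE,np.ones((3,3)))
    cs=cv2.findContours(m,cv2.RETR_EXTERNAL,cv2.CHAIN_APPROX_NONE)[0]
    return max(cs,key=cv2.contourArea)
E
python3 - <<'E'
from h import *;import pickle
from workcell import kinematics
d=pickle.load(open("c0.pkl","rb"));t,s=d["top"],d["side"]
for c,pts in((t,[(417,190),(321,145),(230,150),(230,170)]),(s,[(360,260),(385,245),(356,200),(322,160)])):
    h=cv2.cvtColor(c["frame"],cv2.COLOR_RGB2HSV);print([h[v,u].tolist() for u,v in pts])
M=((3,110,80),(13,255,255))
k=blob(t,*M,(380,150,460,225));print(cv2.contourArea(k),cv2.boundingRect(k))
a=cv2.approxPolyDP(cv2.convexHull(k),4,True)[:,0];print(a.tolist())
for p in a: print(p,np.round(ray(t,p,.053),3),np.round(ray(t,p,.04),3))
k=blob(s,*M,(330,220,410,290));print(cv2.contourArea(k),cv2.boundingRect(k))
a=cv2.approxPolyDP(cv2.convexHull(k),3,True)[:,0];print(a.tolist())
for n,c,lo,hi,roi in(("small",t,(20,100,60),(30,255,255),(295,135,350,185)),("large",t,(0,0,20),(179,90,110),(200,135,262,195)),("small",s,(18,80,50),(30,255,255),(335,165,378,220)),("large",s,(0,0,10),(179,70,110),(300,130,345,185))):
    k=blob(c,lo,hi,roi);e=cv2.fitEllipse(cv2.convexHull(k));print(n,cv2.boundingRect(k),np.round(e[0],1),np.round(e[1],1),round(e[2]),[np.round(ray(c,e[0],z),3).tolist() for z in(.1,.11)])
E
```

```text
[[11, 145, 221], [21, 147, 189], [0, 12, 65], [100, 13, 120]]
[[7, 148, 216], [7, 147, 196], [18, 139, 141], [170, 12, 64]]
5761.0 (380, 150, 80, 75)
[[459, 150], [459, 224], [380, 224], [380, 150]]
[459 150] [ 0.662 -0.391  0.053] [ 0.665 -0.396  0.04 ]
[459 224] [ 0.453 -0.384  0.053] [ 0.454 -0.389  0.04 ]
[380 224] [ 0.45  -0.166  0.053] [ 0.451 -0.168  0.04 ]
[380 150] [ 0.657 -0.167  0.053] [ 0.66 -0.17  0.04]
5451.0 (330, 220, 80, 70)
[[409, 220], [409, 289], [330, 289], [330, 220]]
small (305, 144, 34, 34) [321.2 160.2] [33.5 33.8] 56 [[0.614, -0.003, 0.1], [0.611, -0.003, 0.11]]
large (207, 143, 47, 46) [230.8 166.2] [45.3 49.1] 124 [[0.593, 0.233, 0.1], [0.591, 0.231, 0.11]]
small (341, 177, 12, 13) [345.5 183.6] [10.4 13.9] 137 [[0.577, -0.014, 0.1], [0.57, -0.03, 0.11]]
large (305, 137, 37, 44) [322.8 157.7] [39.9 45.8] 5 [[0.57, 0.166, 0.1], [0.563, 0.147, 0.11]]
```

```bash
python3 - <<'E'
from h import *;import pickle
d=pickle.load(open("c0.pkl","rb"));t,s=d["top"],d["side"]
M=((3,110,165),(14,190,255))
k=blob(t,*M,(385,155,450,225));print(cv2.contourArea(k),cv2.boundingRect(k))
hull=cv2.convexHull(k)
for eps in(2,3,4):
    a=cv2.approxPolyDP(hull,eps,True)[:,0];print(a.tolist())
for p in a: print(p,np.round(ray(t,p,.053),3),np.round(ray(t,p,.04),3))
m=cv2.moments(k);print("cen",np.round(ray(t,(m["m10"]/m["m00"],m["m01"]/m["m00"]),.047),3), cv2.minAreaRect(k))
h=cv2.cvtColor(s["frame"],cv2.COLOR_RGB2HSV);print(h[280:292:3,340:400:8].tolist())
k=blob(s,(3,125,120),(14,200,255),(335,225,405,285));print(cv2.contourArea(k),cv2.boundingRect(k))
print(cv2.approxPolyDP(cv2.convexHull(k),2,True)[:,0].tolist())
k=blob(t,(18,100,100),(32,255,255),(295,135,350,185));e=cv2.fitEllipse(cv2.convexHull(k));print("small",e,cv2.boundingRect(k))
cv2.imwrite("pics/a.png",cv2.resize(np.hstack([t["frame"][140:240,370:470],s["frame"][210:310,320:420]])[:,:,::-1],None,fx=4,fy=4,interpolation=cv2.INTER_CUBIC))
E
```

```text
1255.5 (398, 167, 41, 47)
[[421, 167], [438, 199], [436, 204], [410, 213], [405, 211], [398, 175], [405, 170]]
[[421, 167], [438, 199], [436, 204], [410, 213], [405, 211], [398, 175]]
[[421, 167], [438, 199], [410, 213], [405, 211], [398, 175]]
[421 167] [ 0.611 -0.282  0.053] [ 0.614 -0.286  0.04 ]
[438 199] [ 0.522 -0.328  0.053] [ 0.523 -0.332  0.04 ]
[410 213] [ 0.482 -0.249  0.053] [ 0.483 -0.252  0.04 ]
[405 211] [ 0.487 -0.235  0.053] [ 0.488 -0.238  0.04 ]
[398 175] [ 0.587 -0.217  0.053] [ 0.59 -0.22  0.04]
cen [ 0.546 -0.269  0.047] ((416.2500305175781, 189.24998474121094), (43.639427185058594, 35.10127639770508), 71.56504821777344)
[[[11, 137, 134], [10, 136, 131], [10, 136, 124], [11, 135, 121], [11, 138, 126], [10, 133, 127], [10, 138, 133], [10, 134, 120]], [[11, 137, 127], [10, 134, 131], [10, 139, 132], [10, 136, 133], [10, 135, 134], [10, 134, 129], [9, 137, 138], [10, 138, 126]], [[10, 135, 130], [10, 134, 135], [10, 136, 135], [11, 139, 134], [10, 137, 136], [10, 137, 136], [10, 138, 139], [10, 135, 130]], [[11, 138, 131], [10, 138, 139], [10, 138, 139], [10, 137, 140], [11, 139, 136], [10, 137, 132], [11, 135, 134], [10, 137, 127]]]
4071.0 (335, 225, 70, 60)
[[404, 225], [404, 284], [335, 284], [335, 225]]
small ((321.13018798828125, 160.2321014404297), (34.67818069458008, 34.815670013427734), 35.114810943603516) (304, 143, 35, 36)
```

View pics/a.png

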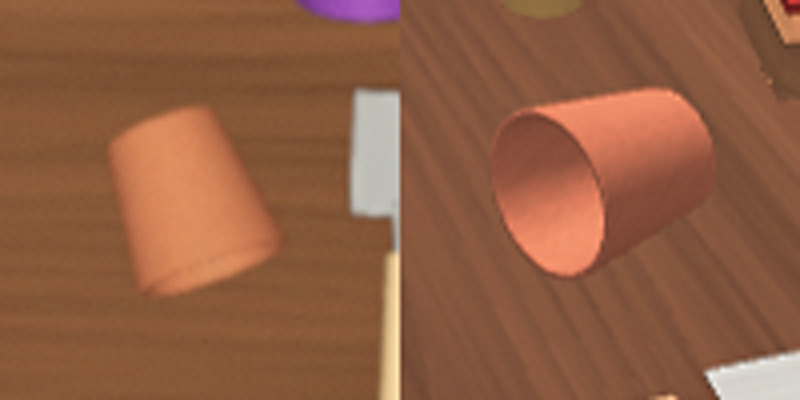

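The crop shows the clay pot's rim corners at about (405,211) and (438,199), and its foot corners at about (398,176) and (421,168). That puts the mouth direction at about 200°. Next I'll refine this from the wrist camera and check that the tipping arc is reachable.

```bash
cat >> h.py <<'E'
def pose(z,y):
    z=np.array(z)/np.linalg.norm(z);y=np.array(y,float);y-=z*(y@z);y/=np.linalg.norm(y)
    return R.from_matrix(np.c_[np.cross(y,z),y,z]).as_quat()
Z=np.array([0,0,1.]);A=np.arctan(13.5/105)
def tip(piv,hd,phi,sg,out=0):
    "TCP pose on the upper wall while the pot's axis is raised by phi; out = back off along the tool"
    h=np.array([np.cos(hd),np.sin(hd),0]);a=np.cos(phi)*h+np.sin(phi)*Z;u=-np.sin(phi)*h+np.cos(phi)*Z
    tz=-a*np.cos(A)-u*np.sin(A)
    return piv+.0911*u+.106*a-out*tz,pose(tz,sg*(u*np.cos(A)-a*np.sin(A)))
def grip(c,az,rim_z,rr,sg,up=0,out=0):
    "TCP pose on the rim wall of an upright pot at azimuth az; rr = mid-wall radius at rim"
    r=np.array([np.cos(az),np.sin(az),0]);tz=-Z*np.cos(A)-r*np.sin(A)
    return np.r_[c[:2],rim_z+.001+up]+rr*r-out*tz,pose(tz,sg*r)
E
python3 - <<'E'
from h import *
from workcell import bot,vision,kinematics,get_obs
import pickle
hd=np.radians(200);h=np.array([np.cos(hd),np.sin(hd),0]);piv=np.array([.596,-.254,0])
for sg in(1,-1):
    for phi,o in((A,.08),(A,0),(np.radians(30),0),(np.radians(60),0),(np.pi/2,0),(np.pi/2,.08)):
        q=kinematics.solve_ik(*tip(piv,hd,phi,sg,o));print(sg,round(np.degrees(phi)),o,None if q is None else np.round(q,2))
    for az in range(0,360,45):
        print(az,[(lambda q:None if q is None else np.round(q[-1],1))(kinematics.solve_ik(*grip(c,np.radians(az),z,.05,sg))) for c,z in(((.591,.231),.133),((.591,.231),.156),((.611,-.003),.1),((.634,-.24),.105))])
ims={}
for n,p in(("w1",[.58,.13,.42]),("w2",[.53,-.24,.38])):
    try: bot.reach(p,[1,0,0,0])
    except bot.IKError: print("ik",n);continue
    c=vision.read_camera("wrist");ims[n]=c;V=np.array(c["view"]);print(n,-V[:3,:3].T@V[:3,3],get_obs()["time_s"])
pickle.dump(ims,open("w.pkl","wb"))
cv2.imwrite("pics/w.png",cv2.resize(np.vstack([c["frame"] for c in ims.values()])[:,:,::-1],None,fx=.75,fy=.75))
E
```

```text
1 7 0.08 [-1.25  0.77  2.16  1.48  1.33 -2.92]
1 7 0 [-1.08  0.82  2.14  1.66  1.29 -2.95]
1 30 0 [-0.86  0.52  2.11  1.5   0.84 -2.47]
1 60 0 [-0.52  0.45  1.84  0.51  0.66 -1.25]
1 90 0 [-0.28  0.68  1.43 -0.08  1.13 -0.59]
1 90 0.08 [-0.28  0.62  1.36 -0.08  1.27 -0.6 ]
0 [np.float64(0.3), np.float64(0.3), np.float64(-0.0), np.float64(-0.3)]
45 [np.float64(-0.3), np.float64(-0.3), np.float64(-0.6), np.float64(-1.0)]
90 [np.float64(-1.0), np.float64(-1.0), np.float64(-1.3), np.float64(-1.7)]
135 [np.float64(-1.7), np.float64(-1.8), np.float64(-2.1), np.float64(-2.6)]
180 [np.float64(-2.7), np.float64(-2.7), None, np.float64(2.7)]
225 [np.float64(2.6), np.float64(2.6), np.float64(2.1), np.float64(1.8)]
270 [np.float64(1.7), np.float64(1.7), np.float64(1.3), np.float64(1.0)]
315 [np.float64(1.0), np.float64(1.0), np.float64(0.6), np.float64(0.3)]
-1 7 0.08 [-1.25  0.77  2.16  1.48  1.33  0.22]
-1 7 0 [-1.08  0.82  2.14  1.66  1.29  0.19]
-1 30 0 [-0.86  0.52  2.11  1.5   0.84  0.67]
-1 60 0 [-0.52  0.45  1.84  0.51  0.66  1.9 ]
-1 90 0 [-0.28  0.68  1.43 -0.08  1.13  2.55]
-1 90 0.08 [-0.28  0.62  1.36 -0.08  1.27  2.54]
0 [np.float64(-2.8), np.float64(-2.8), None, np.float64(2.8)]
45 [np.float64(2.8), np.float64(2.8), np.float64(2.5), np.float64(2.2)]
90 [np.float64(2.1), np.float64(2.1), np.float64(1.8), np.float64(1.4)]
135 [np.float64(1.4), np.float64(1.4), np.float64(1.0), np.float64(0.5)]
180 [np.float64(0.5), np.float64(0.5), np.float64(-0.0), np.float64(-0.5)]
225 [np.float64(-0.5), np.float64(-0.5), np.float64(-1.0), np.float64(-1.4)]
270 [np.float64(-1.4), np.float64(-1.4), np.float64(-1.8), np.float64(-2.1)]
315 [np.float64(-2.2), np.float64(-2.2), np.float64(-2.5), np.float64(-2.8)]
w1 [0.65119938 0.13108681 0.54547303] 2.475
w2 [ 0.60177319 -0.23872649  0.50597456] 3.925
```

View pics/w.png

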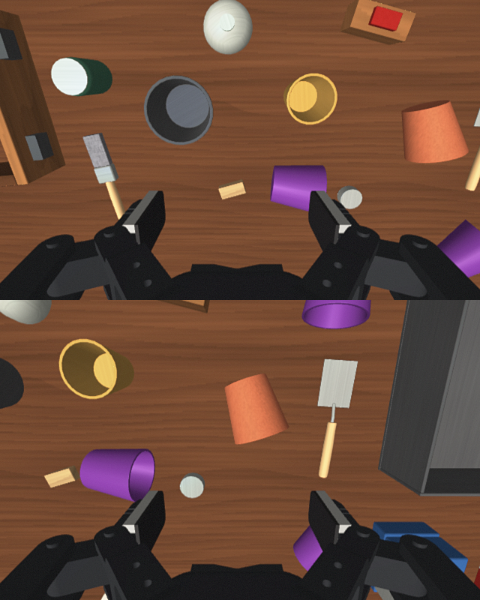

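The wrist views show the clay pot at about (341,147) full-res in w2. In w1 the large rim is at about (238,147) and the small one at (414,132).

```bash
python3 - <<'E'
from h import *;import pickle
w=pickle.load(open("w.pkl","rb"));d=pickle.load(open("c0.pkl","rb"));t=d["top"]
def line(c,k,quad):
    pass
for n,c,roi in(("w2",w["w2"],(285,90,400,200)),("top",t,(385,155,450,225))):
    k=blob(c,(3,100,165),(14,200,255),roi);hull=cv2.convexHull(k)
    eps=1
    while True:
        a=cv2.approxPolyDP(hull,eps,True)[:,0]
        if len(a)<=6:break
        eps+=.25
    print(n,cv2.contourArea(k),cv2.boundingRect(k),a.tolist())
    # two long sides: the two longest hull edges -> fit lines on contour points close to them
    L=sorted([(np.linalg.norm(a[i]-a[i-1]),i) for i in range(len(a))],reverse=True)[:4]
    for l,i in L:
        p,q=a[i-1].astype(float),a[i].astype(float);u=(q-p)/l;nn=np.array([-u[1],u[0]]);pts=k[:,0].astype(float)
        s=(pts-p)@u;e=(pts-p)@nn;g=pts[(abs(e)<2.5)&(s>.15*l)&(s<.85*l)]
        f=cv2.fitLine(g.astype(np.float32),cv2.DIST_HUBER,0,.01,.01).ravel()
        # world plane through camera centre & line, intersect with z=.047
        P=[ray(c,f[2:]+f[:2]*x,.047)[:2] for x in(-10,10)];dv=P[1]-P[0]
        print(round(l),p,q,"yaw %.1f"%np.degrees(np.arctan2(dv[1],dv[0])))
    m=cv2.moments(k);print("cen",np.round(ray(c,(m["m10"]/m["m00"],m["m01"]/m["m00"]),.05),3))
    for p in a: print(p,np.round(ray(c,p,.053)[:2],3),np.round(ray(c,p,.04)[:2],3))
c=w["w1"];h=cv2.cvtColor(c["frame"],cv2.COLOR_RGB2HSV)
for n,lo,hi,roi,z in(("large",(0,0,10),(179,75,150),(185,95,290,198),.11),("small",(17,90,90),(33,255,255),(370,90,460,175),.1)):
    k=blob(c,lo,hi,roi);e=cv2.fitEllipse(cv2.convexHull(k));p=ray(c,e[0],z);V=np.array(c["view"]);D=(V[:3,:3]@p+V[:3,3])[2]
    print(n,cv2.boundingRect(k),e,np.round(p,4),"dia mm",np.round(np.array(e[1])*D/c["intrinsics"][0][0],4))
E
```

```text
w2 4605.5 (300, 100, 76, 93) [[347, 100], [375, 174], [316, 192], [313, 190], [300, 116], [317, 107]]
79 [347. 100.] [375. 174.] yaw -156.8
75 [313. 190.] [300. 116.] yaw -169.8
62 [375. 174.] [316. 192.] yaw -72.6
31 [317. 107.] [347. 100.] yaw -74.3
cen [ 0.544 -0.265  0.05 ]
[347 100] [ 0.607 -0.281] [ 0.607 -0.282]
[375 174] [ 0.507 -0.323] [ 0.504 -0.326]
[316 192] [ 0.481 -0.24 ] [ 0.477 -0.24 ]
[313 190] [ 0.483 -0.235] [ 0.48  -0.235]
[300 116] [ 0.586 -0.218] [ 0.586 -0.217]
[317 107] [ 0.598 -0.241] [ 0.598 -0.241]
top 1255.5 (398, 167, 41, 47) [[421, 167], [438, 199], [436, 204], [410, 213], [405, 211], [398, 175]]
37 [405. 211.] [398. 175.] yaw -167.4
36 [421. 167.] [438. 199.] yaw -153.5
28 [436. 204.] [410. 213.] yaw -68.8
24 [398. 175.] [421. 167.] yaw -70.4
cen [ 0.545 -0.268  0.05 ]
[421 167] [ 0.611 -0.282] [ 0.614 -0.286]
[438 199] [ 0.522 -0.328] [ 0.523 -0.332]
[436 204] [ 0.508 -0.322] [ 0.509 -0.326]
[410 213] [ 0.482 -0.249] [ 0.483 -0.252]
[405 211] [ 0.487 -0.235] [ 0.488 -0.238]
[398 175] [ 0.587 -0.217] [ 0.59 -0.22]
large (192, 101, 92, 92) ((237.57192993164062, 146.54356384277344), (89.36016082763672, 95.18840026855469), 135.57078552246094) [0.5966 0.2343 0.11  ] dia mm [0.1188 0.1265]
small (378, 98, 72, 68) ((414.1237487792969, 131.02735900878906), (66.97099304199219, 71.6401138305664), 64.47184753417969) [ 0.6164 -0.0016  0.1   ] dia mm [0.0899 0.0962]
```

```bash
echo 'HD=np.radians(197);PIV=np.array([.5935,-.2505,0])' >> h.py; python3 - <<'E'
from h import *
from workcell import *
p,q=tip(PIV,HD,A,-1,.085)
hand.move_gripper(.04,60)
for up in(.15,.1,.06):
    if kinematics.solve_ik(p+up*Z,q) is not None:
        bot.reach(p+up*Z,q);print("up",up);break
bot.servo_line(p,velocity=.2)
o=get_obs();print(o["time_s"],np.round(o["position"]-p,4),np.round(o["wrist_force"],1),np.round(o["joint_pos"],2))
a=vision.read_camera("side")["frame"];b=vision.read_camera("wrist")["frame"]
cv2.imwrite("pics/pre.png",cv2.resize(np.hstack([a[120:400,100:500],b[:280,120:520]])[:,:,::-1],None,fx=1,fy=1))
E
```

```text
up 0.15
6.6333 [0.0004 0.0001 0.0007] [-0.6 -0.4  0.8] [-1.27  0.76  2.22  1.53  1.32  0.17]
```

View pics/pre.png

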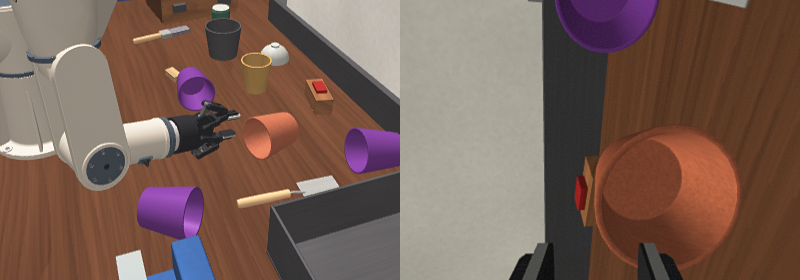

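The gripper sits in line with the clay pot's mouth. The upper wall falls midway between the fingers (about column 595 of the combined picture), and the purple pots are clear. I'll grip and tip it now.

```bash
python3 - <<'E'
from h import *
from workcell import *
p,q=tip(PIV,HD,A,-1,0)
bot.servo_line(p,q,velocity=.08)
f=lambda:(lambda o:print(round(o["time_s"],2),np.round(o["wrist_force"],1),np.round(o["ft_torque"],1),round(o["gripper_width"],4),np.round(o["grip_force"],1)))(get_obs())
f();hand.move_gripper(0,60);f()
for ph in range(14,91,4):
    P,Q=tip(PIV,HD,np.radians(ph),-1);bot.servo_line(P,Q,velocity=.08)
    F=get_obs()["wrist_force"]
    if ph%16==14 or np.linalg.norm(F)>15:print(ph,end=" ");f()
    if np.linalg.norm(F)>35:print("stop");break
c=vision.read_camera("side")["frame"];cv2.imwrite("pics/tip.png",c[120:360,200:520,::-1])
E
```

```text
7.95 [-0.2  0.7  0.2] [-0.1  0.5 -0. ] 0.0397 0.0
8.38 [-1.2 -2.3  0.6] [-0.4  0.6 -0.2] 0.0036 64.0
14 8.72 [-0.8 -0.2 -4.5] [-0.4  1.3 -0.1] 0.0034 62.9
30 9.82 [-0.3 -0.6 -3.2] [-0.3  0.9 -0.1] 0.0037 62.8
46 10.97 [ 0.1 -0.8 -2.7] [-0.3  0.4 -0. ] 0.0035 62.3
62 12.18 [ 1.6  0.4 -0. ] [-0.  -0.2  0. ] 0.0037 62.5
78 13.28 [2.9 0.7 2.3] [ 0.1 -0.7  0.1] 0.0037 62.8
```

View pics/tip.png

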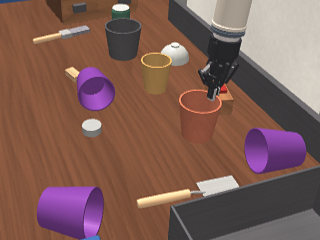

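Standing, with the gripper on the far rim. I'll release, back off, let it stand and measure it from above.

```bash
python3 - <<'E'
from h import *
from workcell import *
import pickle
def st():
    o=get_obs();return round(o["time_s"],2),np.round(o["wrist_force"],1)
print(st())
# press down lightly until the foot bears
P,Q=tip(PIV,HD,np.pi/2,-1)
for k in range(8):
    if get_obs()["wrist_force"][2]>4:break
    P=P-.0007*Z;bot.servo_line(P,Q,velocity=.02)
print(k,st())
hand.move_gripper(.03);print(st())
P2=P-.09*R.from_quat(Q).as_matrix()[:,2];bot.servo_line(P2,Q,velocity=.15)
foot=PIV-.04*np.array([np.cos(HD),np.sin(HD),0]);print("expect",foot)
bot.reach([foot[0]-.06,foot[1],.40],[1,0,0,0]);bot.dwell(.8)
c=vision.read_camera("wrist");t=vision.read_camera("top");pickle.dump((c,t),open("st.pkl","wb"));print(st())
cv2.imwrite("pics/st.png",cv2.resize(np.hstack([c["frame"],t["frame"]])[:,:,::-1],None,fx=.6,fy=.6))
for c,n in((c,"w"),(t,"t")):
    e0=proj(c,np.r_[foot[:2],.105]);r=75 if n=="w" else 30
    roi=[int(v) for v in(max(e0[0]-r,0),max(e0[1]-r,0),e0[0]+r,e0[1]+r)]
    k=blob(c,(3,100,150),(14,200,255),roi);print(n,np.round(e0),cv2.boundingRect(k))
E
```

```text
(14.15, array([-1.5, -1.7, -0.8]))
1 (14.4, array([-1.1, -2. ,  4.2]))
(14.78, array([-0.5,  1. ,  0.1]))
expect [ 0.63175219 -0.23880513  0.        ]
(17.7, array([-0.5, -0.3, -0.5]))
w [316. 113.] (277, 67, 85, 89)
t [410. 155.] (392, 135, 40, 40)
```

View pics/st.png

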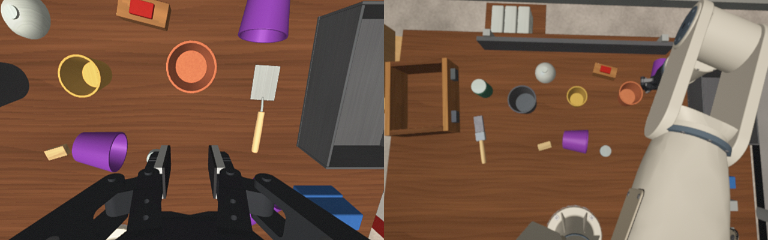

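The clay pot stands by itself, with its rim at about (319,112) in the wrist view. Next come precise rim measurements of all three pots from overhead.

```bash
cat >> h.py <<'E'
def rim(c,lo,hi,cen,z,rad):
    e=proj(c,np.r_[cen[:2],z]);V=np.array(c["view"]);D=(V[:3,:3]@np.r_[cen[:2],z]+V[:3,3])[2]
    r=rad*1.3*c["intrinsics"][0][0]/D
    k=blob(c,lo,hi,[int(max(v,0)) for v in(e[0]-r,e[1]-r,e[0]+r,e[1]+r)])
    P=np.array([ray(c,p,z)[:2] for p in cv2.convexHull(k)[:,0].astype(float)])
    C=np.linalg.lstsq(np.c_[2*P,np.ones(len(P))],(P**2).sum(1),rcond=None)[0][:2];rr=np.linalg.norm(P-C,axis=1)
    return np.round(C,4),"rad %.4f +- %.4f"%(rr.mean(),rr.std()),np.round((P.max(0)+P.min(0))/2,4)
CM=((3,100,130),(14,200,255));CS=((17,90,80),(33,255,255));CL=((0,0,10),(179,75,150))
E
python3 - <<'E'
from h import *
from workcell import *
import pickle
c,t=pickle.load(open("st.pkl","rb"))
mid=np.array([.632,-.239])
print("mid w",rim(c,*CM,mid,.105,.0535));print("mid t",rim(t,*CM,mid,.105,.0535))
im={}
for n,p,z,rad,m in(("small",[.614,-.002],.1,.0455,CS),("large",[.594,.233],.11,.062,CL)):
    bot.reach([p[0]-.07,p[1],.35],[1,0,0,0]);bot.dwell(.15);c=vision.read_camera("wrist");im[n]=c
    print(n,rim(c,*m,p,z,rad),get_obs()["time_s"])
pickle.dump(im,open("sl.pkl","wb"))
cv2.imwrite("pics/sl.png",cv2.resize(np.hstack([i["frame"][:320] for i in im.values()])[:,:,::-1],None,fx=.6,fy=.6))
E
```

```text
mid w (array([ 0.6285, -0.2382]), 'rad 0.0869 +- 0.0077', array([ 0.6338, -0.2381]))
mid t (array([ 0.6334, -0.2413]), 'rad 0.0551 +- 0.0004', array([ 0.6343, -0.2412]))
small (array([ 0.6145, -0.0035]), 'rad 0.0451 +- 0.0001', array([ 0.6145, -0.0034])) 18.8583
large (array([0.5941, 0.2346]), 'rad 0.0611 +- 0.0001', array([0.5945, 0.2347])) 19.9917
```

View pics/sl.png

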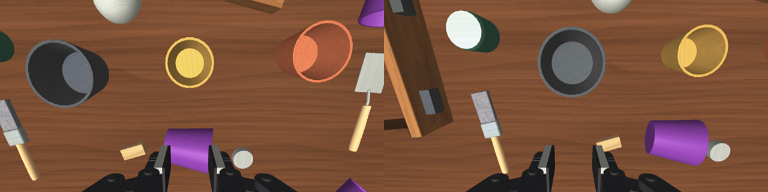

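```bash
cat >> h.py <<'E'
SM=np.array([.6145,-.0035]);LA=np.array([.5942,.2346])
def transfer(src,rim_z,rr,az,dst,dz,sg=1):
    "pick an upright pot by its rim wall at src and lower it until its foot (dz above the bench) bears"
    from workcell import bot,hand,get_obs
    def st(s):
        o=get_obs();print(s,round(o["time_s"],2),np.round(o["wrist_force"],1),round(o["gripper_width"],4),flush=True)
    hand.move_gripper(.03,60)
    p,q=grip(src,az,rim_z,rr,sg,out=.07);bot.reach(p+.05*Z,q);bot.servo_line(p,q,velocity=.25)
    p,q=grip(src,az,rim_z,rr,sg);bot.servo_line(p,q,velocity=.1);st("at")
    hand.move_gripper(0,60);st("grip")
    bot.servo_line(p+.18*Z,q,velocity=.15);st("up")
    d,_=grip(dst,az,rim_z,rr,sg);bot.servo_line(d+.18*Z,q,velocity=.25);bot.dwell(.3);st("over")
    f0=np.array(get_obs()["wrist_force"])
    for h in [dz+.05]+list(np.arange(dz+.04,dz+.007,-.01))+list(np.arange(dz+.006,dz-.0061,-.001)):
        bot.servo_line(d+h*Z,q,velocity=.1 if h>dz+.045 else .06 if h>dz+.0065 else .015)
        F=np.array(get_obs()["wrist_force"])-f0
        if h<dz+.045 and (F[2]>2.5 or np.linalg.norm(F[:2])>6):print("contact h above home %.4f"%(h-dz),np.round(F,1));break
E
python3 - <<'E'
from h import *
import pickle
c,t=pickle.load(open("st.pkl","rb"));B=((3,120,165),(13,200,255))
m=rim(c,(3,100,150),(14,200,255),[.632,-.239],.105,.0535);print(m)
if abs(m[2]-[.6325,-.239]).max()>.004: raise SystemExit
C=m[2]
transfer(C,.105,.051,np.radians(17),LA,.028)
from workcell import vision
c=vision.read_camera("side")["frame"];cv2.imwrite("pics/n1.png",cv2.resize(c[80:260,200:440,::-1],None,fx=2,fy=2))
E
```

```text
(array([ 0.6328, -0.2426]), 'rad 0.0532 +- 0.0002', array([ 0.6328, -0.243 ]))
```

The rim fit is clean (radius 53.2 ± 0.2 mm), so I'll use (0.6328, -0.2427).

```bash
python3 - <<'E'
from h import *
transfer(np.array([.6328,-.2427]),.105,.051,np.radians(17),LA,.028)
from workcell import vision
c=vision.read_camera("side")["frame"];cv2.imwrite("pics/n1.png",cv2.resize(c[80:260,200:440,::-1],None,fx=2,fy=2))
E
```

```text
at 23.58 [-0.1 -0.3  0.2] 0.0297
grip 23.93 [-0.8 -0.1  5.1] 0.0032
up 25.28 [ 0.1  0.9 -5.4] 0.0032
over 27.65 [ 1.3 -0.7 -5. ] 0.0034
contact h above home 0.0010 [1.2 1.6 4.5]
```

View pics/n1.png

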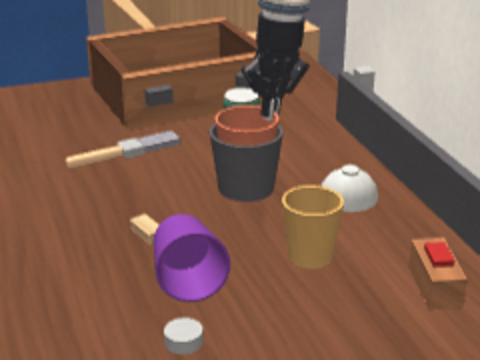

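Contact came 1 mm above nominal home, and the rim stands evenly above the large one. I'll release and check from above.

```bash
python3 - <<'E'
from h import *
from workcell import *
import pickle
def back():
    hand.move_gripper(.028);o=get_obs();P=np.array(o["position"]);bot.servo_line(P-.09*R.from_quat(o["orientation"]).as_matrix()[:,2],velocity=.15)
back()
bot.reach([LA[0]-.07,LA[1],.40],[1,0,0,0]);bot.dwell(.2);c=vision.read_camera("wrist");pickle.dump(c,open("n2.pkl","wb"))
print("mid",rim(c,(3,100,150),(14,200,255),LA,.133,.0535),"large",rim(c,*CL,LA,.11,.062),get_obs()["time_s"])
s=vision.read_camera("side")["frame"]
cv2.imwrite("pics/n2.png",np.hstack([c["frame"][20:220,200:440],s[80:280,220:460]])[:,:,::-1])
E
```

```text
mid (array([0.5958, 0.2349]), 'rad 0.0528 +- 0.0001', array([0.5962, 0.2348])) large (array([0.5941, 0.2346]), 'rad 0.0612 +- 0.0001', array([0.5947, 0.2346])) 34.8417
```

View pics/n2.png

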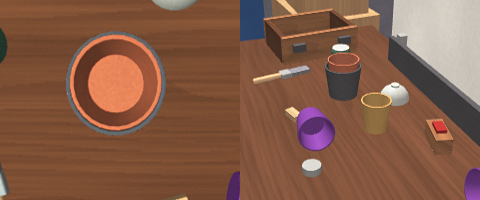

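The clay pot is home, upright and concentric to 1.7 mm, and the large one hasn't moved. Now the small one.

```bash
python3 - <<'E'
from h import *
from workcell import *
D=np.array([.5959,.2349])
transfer(SM,.1,.043,np.radians(17),D,.056)
F=get_obs()["wrist_force"];w=get_obs()["position"][2];print("tcp z",round(w,4),"home",.157)
if abs(w-.157)<.003:
    hand.move_gripper(.028);o=get_obs();bot.servo_line(np.array(o["position"])-.09*R.from_quat(o["orientation"]).as_matrix()[:,2],velocity=.15)
    bot.reach([LA[0]-.07,LA[1],.40],[1,0,0,0]);bot.dwell(.2);c=vision.read_camera("wrist")
    print("small",rim(c,*CS,D,.156,.0455),"mid",rim(c,(3,100,150),(14,200,255),D,.133,.0535),"large",rim(c,*CL,LA,.11,.062),get_obs()["time_s"])
else: c=vision.read_camera("wrist")
s=vision.read_camera("side")["frame"]
cv2.imwrite("pics/n3.png",np.hstack([c["frame"][20:220,200:440],s[80:280,220:460]])[:,:,::-1])
E
```

```text
at 38.24 [ 0.7 -0.2 -0.5] 0.0303
grip 38.58 [-0.7  0.   6.2] 0.005
up 39.93 [-0.2 -0.2 -4. ] 0.0051
over 41.34 [-1.   0.2 -3.7] 0.0054
contact h above home 0.0010 [2.5 0.6 3.1]
tcp z 0.1584 home 0.157
small (array([0.5965, 0.2355]), 'rad 0.0449 +- 0.0001', array([0.5966, 0.2353])) mid (array([0.5957, 0.235 ]), 'rad 0.0528 +- 0.0002', array([0.5962, 0.2348])) large (array([0.5941, 0.2346]), 'rad 0.0611 +- 0.0001', array([0.5947, 0.2346])) 48.2
```

View pics/n3.png

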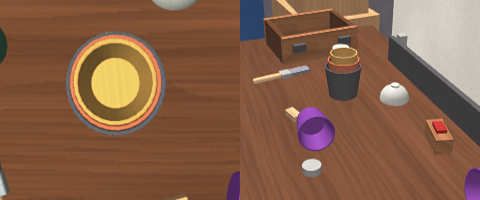

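All three are nested concentrically and upright, the large one is unmoved, and the robot is clear.

```bash
python3 -c "
from workcell import hand_in
print(hand_in())"
```

```text
the job is handed in; nothing more can be done
None
```

The clay crucible was tipped up and stood on its own, then set inside the large one, and the small brass one was set inside it. All three are upright and centred to about 2 mm, the large one did not move, and the job was handed in at about 48 s; the hand-in returned no verdict.

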